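Find the released incubator lid and push it open

ROBOT

A 6-joint arm with a two-finger parallel gripper is mounted at the origin on the work surface; the furniture and walls round the work are solid. World frame = base frame: x ahead of the robot, y to its left, z up, the work surface at z = 0. Lengths are in m, angles in rad, forces in N, time in s.
With the tool pointing down it reaches from about 0.35 to 0.975 m from the base axis. Payload 4.9 kg.
Tool frame: the origin (TCP) lies on the centre line of the jaws, within the pads' length; the fingertips stand ctrl.tcp_to_tips ahead of it and the grasp point (between the pads) lies 3 mm ahead of it (ctrl.tcp_to_tips is the distance from the TCP to the fingertips, in m); z points along the fingers, y is the direction in which the jaws open and shut (so a half turn about z gives the same grasp; the last joint's range is limited). The gripper opens to 85 mm and grips with 20 to 120 N. Pads are 22 mm wide; open, the fingers measure 114 mm over their backs; the gripper's body (76 mm by 85 mm) begins 54 mm behind the grasp point. The pads swing forward as they close: fully open they stand 13 mm farther back than shut.
Start: joints at [-1.447, 0.053, 1.613, -0, 1.476, -0.119], TCP at [0.15, -0.607, 0.253] pointing down, gripper open.
Joint ranges: [-3.01, 3.01], [-1.01, 2.22], [0.06, 2.58], [-1.02, 4.17], [0.09, 2.62], [-3.14, 3.14]. Speed limits (rad/s): [2.57, 2.57, 3.14, 3.14, 3.14, 3.14].

INTERFACE

Orientations are given as a rotation vector (axis times angle).
In Python, from station import ctrl, vision gives the robot as it stands.
- The arm moves only by the tool jog_arm, never from a script. Its argument "deltas" is a list of rows, each a list of 7 numbers: the turn, a rotation vector about the tool's x, y, z in rad, then the shift along the tool's x, y, z in cm, then the opening, from 0 (shut) to 1 (fully open). A call has 1 to 12 rows; each row shifts and turns the commanded pose from where the row before left it, along the tool's axes as they then stand; what a row does not reach is not made up. A row lasts 1/12 s, in which the tool goes at most 41.7 mm and 7.16 degrees, less where a joint would pass 70% of its speed; a pose out of reach is approached as far as the arm can. A call with a gripper value outside its range is refused whole. The fingers move at their own pace and stop on an object; "grip_force" is the grip in N (left out, the last holds). Time passes only in rows, so rows that do not move let the fingers close. It gives the time, the measured TCP pose, the force and the opening at its end, in the units of the state.
- ctrl.get_obs(): the state, without advancing time (a new reading comes with each control period).
- vision.get_image(name): name is "side" or "top"; returns (picture, depth): 400x640x3 uint8, red, green, blue; 400x640 float32, m along the optical axis (not along the pixel's ray), 0 where there is no reading.
- vision.calibration(name): a dict with "fx", "fy", "cx", "cy" (pixels), "rvec" (rotation vector, rad) and "tvec" (3), from world to camera coordinates, as OpenCV has them. Camera axes: x right, y down, z forward; pixel columns grow to the right and rows downward; lengths in m; the calibration is good to about 2 mm. A picture is of the moment at which its call begins. calibration takes no time and is no camera call.
- ctrl.finish_job(): hands the job in, once; it reports no verdict.
The state is a dict: "t": time; "q": joint angles; "dq": joint speeds; "effort": joint torques, N m; "tool_pos": TCP position; "tool_rot": TCP orientation; "contact_force": force on the tool from outside, world axes, zero at the start; "wrist_torque": the same for the moment, N m; "opening": finger opening in m.
Only numpy, scipy, OpenCV 4.12 (cv2) and the standard library are available. Lean on these libraries where they do the work, as an engineer would, in place of code of your own. Each camera call takes 0.05 s, during which the arm holds its last target. There are 200 camera calls.

TASK

Three of this vial incubator's four lids are locked because their chambers are running; one has been released, but the display is off and they all look alike. With shut fingers, gently press the ribbed pad at the back of the lids until you find the one that rocks and press its pad down so that the front edge comes up, then push that edge back until the lid stands fully open, leaning back past upright. Grasp nothing, do not force a locked lid, and leave everything standing about as it is.

Things in the scene. Friction and masses are not known exactly. Their poses are not given: they have to be found in the camera images.
- incubator: Low white vial incubator, immovable, 122 mm deep (own x), 330 wide (own y), its deck 92 mm above the bench. Origin: centre of its underside; +x to its back, +y to its left (seen from the robot). Four identical rocker lids, each 61 wide, 95 long, 6 thick, lie flush with the deck at own y = 75, 7, -61, -129 mm (lid 1 to 4). Each turns on a cross axle at own x = +9 mm, 89 mm above the bench.
- lid_1 (a joint): Angle of the leftmost lid, rad: 0 shut and flush; grows as the front edge rises; 1.57 upright; 1.75 at its stop, leaning back. Some axle friction makes a lid stay where it is left. A free lid needs some 2 to 6 N on its pad. Three lids are held by hidden bolts and spring down by 0.15 rad at most; which one is free cannot be seen and changes every time.
- lid_2 (a joint): Angle of the second lid from the left, rad; as lid_1.
- lid_3 (a joint): Angle of the third lid from the left, rad; as lid_1.
- lid_4 (a joint): Angle of the rightmost lid, rad; as lid_1.
- lid_1_press (a point): Point on the top face of lid 1 (1 leftmost, 4 rightmost), centre of its ribbed press pad, 22 mm behind the axle; moves with the lid. The lid ends 40 mm behind the axle and the chamber's rear wall stands 2 mm past that. Below is an open chamber 64 mm wide with its floor 58 mm below the deck, so shut fingers can follow the pad 25 mm down.
- lid_1_edge (a point): Middle of the front edge of lid 1, 55 mm in front of the axle at half thickness; moves with the lid: at angle a it stands 55*cos(a) mm in front of the axle and 55*sin(a) mm above it. In front of the lid is a 15 mm rim, then the incubator's front face.
- lid_2_press (a point): Point on the top face of lid 2 (1 leftmost, 4 rightmost), centre of its ribbed press pad, 22 mm behind the axle; moves with the lid. The lid ends 40 mm behind the axle and the chamber's rear wall stands 2 mm past that. Below is an open chamber 64 mm wide with its floor 58 mm below the deck, so shut fingers can follow the pad 25 mm down.
- lid_2_edge (a point): Middle of the front edge of lid 2, 55 mm in front of the axle at half thickness; moves with the lid: at angle a it stands 55*cos(a) mm in front of the axle and 55*sin(a) mm above it. In front of the lid is a 15 mm rim, then the incubator's front face.
- lid_3_press (a point): Point on the top face of lid 3 (1 leftmost, 4 rightmost), centre of its ribbed press pad, 22 mm behind the axle; moves with the lid. The lid ends 40 mm behind the axle and the chamber's rear wall stands 2 mm past that. Below is an open chamber 64 mm wide with its floor 58 mm below the deck, so shut fingers can follow the pad 25 mm down.
- lid_3_edge (a point): Middle of the front edge of lid 3, 55 mm in front of the axle at half thickness; moves with the lid: at angle a it stands 55*cos(a) mm in front of the axle and 55*sin(a) mm above it. In front of the lid is a 15 mm rim, then the incubator's front face.
- lid_4_press (a point): Point on the top face of lid 4 (1 leftmost, 4 rightmost), centre of its ribbed press pad, 22 mm behind the axle; moves with the lid. The lid ends 40 mm behind the axle and the chamber's rear wall stands 2 mm past that. Below is an open chamber 64 mm wide with its floor 58 mm below the deck, so shut fingers can follow the pad 25 mm down.
- lid_4_edge (a point): Middle of the front edge of lid 4, 55 mm in front of the axle at half thickness; moves with the lid: at angle a it stands 55*cos(a) mm in front of the axle and 55*sin(a) mm above it. In front of the lid is a 15 mm rim, then the incubator's front face.
- vial: Bystander, to be left alone: reagent vial, 23 mm across, 43 mm tall, standing on the incubator's deck to the left of lid 1, behind the display; origin at its foot.
- dropper: Bystander, to be left alone: small brown dropper bottle, 33 mm across, 102 mm tall, on the bench; origin at its foot.
- mini_rack: Bystander, to be left alone: teal rack of micro tubes, 52x124x38 mm, on the bench; origin centre of its underside.
- marker: Bystander, to be left alone: marker pen, 17x135x16 mm, lying on the bench; origin centre of its underside.
- timer: Bystander, to be left alone: bench timer, 66x92x28 mm, on the bench; origin centre of its underside.
- beaker: Bystander, to be left alone: plastic beaker, 77 mm across, 93 mm tall, on the bench to the right of the incubator; origin at its foot.

How it is judged:
On the way:
1. one of the lids has rocked: its pad is down and its front edge is up (value of joint any of lid_1, lid_2, lid_3, lid_4 above 0.35 rad), for 0.1 s.
At the end, for the whole second after the job is handed in: the released lid stands open past upright (joint over 1.6 rad; the stop is at 1.75) and at rest, and the things standing about are upright (((value of joint lid_1 above 1.6 rad and velocity of joint lid_1 between -0.1 and 0.1 rad/s) or (value of joint lid_2 above 1.6 rad and velocity of joint lid_2 between -0.1 and 0.1 rad/s) or (value of joint lid_3 above 1.6 rad and velocity of joint lid_3 between -0.1 and 0.1 rad/s) or (value of joint lid_4 above 1.6 rad and velocity of joint lid_4 between -0.1 and 0.1 rad/s)) and angle between each of vial, dropper, mini_rack, timer, beaker's own z axis and vertical below 0.2 rad); the robot touches nothing.
It fails at once if a lid was struck or forced (more than 80 N between the fingers and a lid) (contact force between the fingers and lid_1 above 80 N or contact force between the fingers and lid_2 above 80 N or contact force between the fingers and lid_3 above 80 N or contact force between the fingers and lid_4 above 80 N).
It fails at once if a raised lid was pinched or forced (more than 35 N between the fingers and a lid that is up by more than 0.6 rad) ((value of joint lid_1 above 0.6 rad and contact force between the fingers and lid_1 above 35 N) or (value of joint lid_2 above 0.6 rad and contact force between the fingers and lid_2 above 35 N) or (value of joint lid_3 above 0.6 rad and contact force between the fingers and lid_3 above 35 N) or (value of joint lid_4 above 0.6 rad and contact force between the fingers and lid_4 above 35 N)).
It fails at once if something standing about was moved, picked up or knocked (more than 20 mm) (distance of any of vial, dropper, mini_rack, marker, timer, beaker from where it was at the start of the episode above 0.02 m).
It also fails if it takes over 51 s, if anything falls off the work surface, if the arm or the gripper's body presses on something with over 40 N, if the wrist force passes 120 N, or if a joint passes its speed limit or range.

## Working session

There is one attempt and no reset: what is moved stays moved. The work goes in short steps, Python scripts to look and compute and a tool call to move; the robot and the scene stay as the last step left them, time stands still between calls to the robot, and variables do not carry over. Pictures are saved under pics/ and viewed, about 8 in all and at most 12, crops included, and the job is handed in when it is done.

Besides the shell and the picture viewer there is one more tool, called after "Call:" by a JSON object that holds its "fn" and its "kwargs". jog_arm: Moves the arm, as the interface text tells. Its arguments: {"type":"object","properties":{"deltas":{"type":"array"},"grip_force":{"type":"number"}},"required":["deltas"]}

```bash
mkdir -p pics; ls; cat > h.py <<'E'
import numpy as np, cv2
from station import ctrl, vision
def cal(n):
    c=vision.calibration(n); K=np.array([[c['fx'],0,c['cx']],[0,c['fy'],c['cy']],[0,0,1]]); R=cv2.Rodrigues(np.array(c['rvec'],float))[0]; return K,R,np.array(c['tvec'],float)
def onplane(n,u,v,z):
    K,R,t=cal(n); d=R.T@np.linalg.inv(K)@[u,v,1]; o=-R.T@t; return o+d*(z-o[2])/d[2]
def cloud(n,D):
    K,R,t=cal(n); v,u=np.mgrid[:D.shape[0],:D.shape[1]]
    P=np.stack([(u-K[0,2])/K[0,0]*D,(v-K[1,2])/K[1,1]*D,D],-1); return (P-t)@R
def proj(n,p):
    K,R,t=cal(n); q=K@(R@np.array(p)+t); return q[:2]/q[2]
def snap(n,f):
    im,D=vision.get_image(n); cv2.imwrite('pics/'+f,im[...,::-1]); return im,D
E
python3 - <<'E'
from h import *
for n in('top','side'):
    im,D=snap(n,n+'0.png'); np.save(n+'0.npy',D); K,R,t=cal(n); print(n,-R.T@t, R[2],K[0,0])
o=ctrl.get_obs(); print(ctrl.tcp_to_tips,o['tool_rot'],o['contact_force'],o['t'],o['opening'])
E
```

```text
pics
top [0.15281804 0.01684498 1.62473528] [ 0.14770166  0.0198843  -0.98883206] 518.7862280937755
side [-0.06128989  0.95187202  0.61033534] [ 0.38845803 -0.79600584 -0.46419292] 432.6564702644666
0.022 [-3.11656974e+00 -3.80255547e-01  2.78316154e-05] [-0.55048707 -0.33658548 -0.6731596 ] 0.1 0.08524259959941594
```

View pics/top0.png

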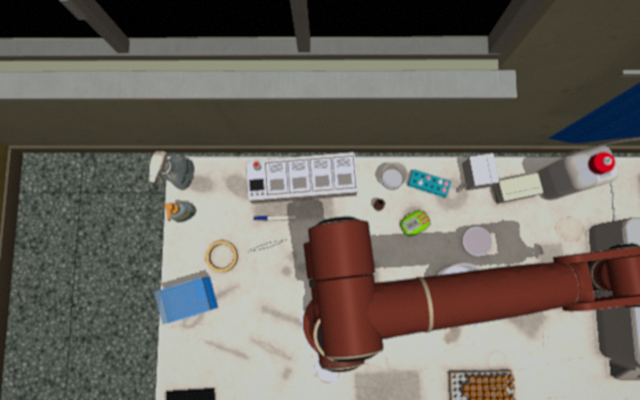

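View pics/side0.png

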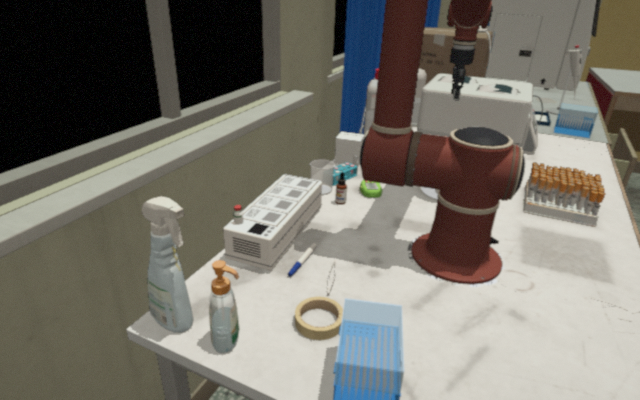

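The top view shows the incubator at about (247–357, 153–202), with the display and vial at its left end, a beaker at (390, 177) and the wall right behind it. I'll fit its deck from the depth image.

```bash
python3 - <<'E'
from h import *
D=np.load('top0.npy'); P=cloud('top',D)
m=(abs(P[...,2]-.092)<.008)&(D>0); m[:, :240]=0; m[:,362:]=0; m[:145]=0; m[210:]=0
m=cv2.morphologyEx(m.astype(np.uint8),cv2.MORPH_OPEN,np.ones((3,3)))
q=P[m>0]; print(len(q),np.median(q[:,2]))
r=cv2.minAreaRect(q[:,:2].astype(np.float32)); print(r); print(cv2.boxPoints(r))
for (u,v) in [(247,200),(355,194),(355,153),(247,160)]: print(onplane('top',u,v,.092).round(4))
print('beaker',onplane('top',390,170,.093),'wall',P[140:153:3,300].round(3))
im=cv2.imread('pics/top0.png'); c=cv2.resize(im[145:210,235:365],None,fx=6,fy=6,interpolation=cv2.INTER_CUBIC); cv2.imwrite('pics/c0.png',c)
E
```

```text
3797 0.09100650544175334
((0.438485711812973, 0.10934194922447205), (0.12297048419713974, 0.32966288924217224), 4.612388610839844)
[[ 0.36394477  0.2686953 ]
 [ 0.3904544  -0.05989999]
 [ 0.51302665 -0.0500114 ]
 [ 0.486517    0.27858388]]
[0.3661 0.2702 0.092 ]
[ 0.385  -0.0527  0.092 ]
[ 0.5103 -0.0532  0.092 ]
[0.4884 0.2734 0.092 ]
beaker [ 0.457955   -0.15782129  0.093     ] wall [[ 0.719  0.155 -0.558]
 [ 0.722  0.158 -0.62 ]
 [ 0.715  0.16  -0.647]
 [ 0.709  0.162 -0.679]
 [ 0.706  0.165 -0.729]]
```

View pics/c0.png

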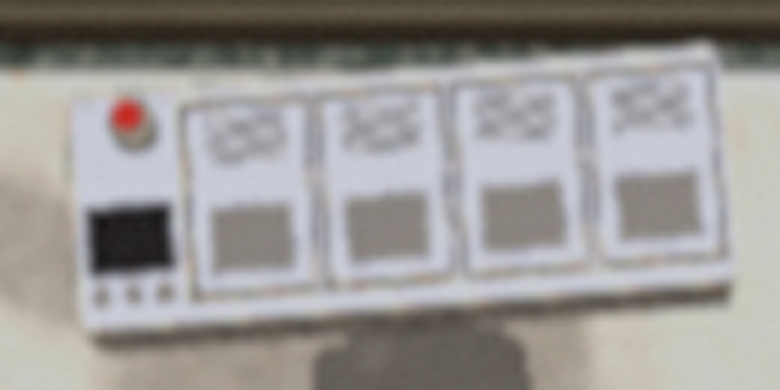

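The deck fit gives a centre of (0.4385, 0.109) and a yaw of 4.6°. After turning the tool 9.3°, tool x matches the incubator's x and tool y is its −y. I'll shut the fingers and move over lid 4's pad.

Call:
{"fn": "jog_arm", "kwargs": {"deltas": [[0,0,0.081,0,0,-1,0],[0,0,0.081,0,0,-1,0],[0,0,0,2,-2.8,0,0],[0,0,0,2,-2.8,0,0],[0,0,0,2,-2.8,0,0],[0,0,0,2,-2.8,0,0],[0,0,0,2,-2.8,0,0],[0,0,0,2,-2.8,0,0],[0,0,0,2,-2.8,0,0],[0,0,0,2,-2.8,0,0],[0,0,0,2,-2.8,0,0],[0,0,0,2,-2.8,0,0]], "grip_force": 20}}

```text
t: 1.1
tool_pos: [0.3273, -0.3097, 0.2728]
tool_rot: [-3.139, -0.126, 0.0]
contact_force: [0.9, -0.2, 0.4]
opening: -0.0
```

Call:
{"fn": "jog_arm", "kwargs": {"deltas": [[0,0,0,2,-2.8,0,0],[0,0,0,2,-2.8,0,0],[0,0,0,2,-2.8,0,0],[0,0,0,2,-2.8,0,0],[0,0,0,2,-2.8,0,0],[0,0,0,2,-2.8,0,0],[0,0,0,2,-2.8,0,0],[0,0,0,1.8,-2.8,0,0],[0,0,0,1.8,-2.8,0,0],[0,0,0,0,-3,0,0],[0,0,0,0,0,0,0],[0,0,0,0,0,0,0]]}}

```text
t: 2.1
tool_pos: [0.4794, -0.015, 0.2728]
tool_rot: [3.139, 0.132, -0.002]
contact_force: [-0.5, -0.3, -0.1]
opening: 0.0001
```

```bash
cat >> h.py <<'E'
C=np.array([.4385,.1093]); ex=np.array([.9968,.0804]); ey=np.array([-.0804,.9968])
def st():
    o=ctrl.get_obs(); d=np.array(o['tool_pos'][:2])-C
    print('t',o['t'],'own',(d@ex*1e3).round(1),(d@ey*1e3).round(1),'tipz',((o['tool_pos'][2]-.022)*1e3).__round__(1),'rot',np.round(o['tool_rot'],3),'F',np.round(o['contact_force'],2),'op',round(o['opening'],4))
E
python3 -c "
from h import *
st()"
```

```text
t 2.1 own 30.8 -127.2 tipz 250.8 rot [ 3.139e+00  1.320e-01 -2.000e-03] F [-0.45 -0.25 -0.07] op 0.0001
```

Call:
{"fn": "jog_arm", "kwargs": {"deltas": [[0,0,0,0,0.1,3,0],[0,0,0,0,0.1,3,0],[0,0,0,0,0,3,0],[0,0,0,0,0,3,0],[0,0,0,0,0,2,0],[0,0,0,0,0,0,0],[0,0,0,0,0,0,0]]}}

```text
t: 2.68
tool_pos: [0.4788, -0.019, 0.1323]
tool_rot: [-3.139, -0.124, 0.004]
contact_force: [0.1, -0.4, 1.2]
opening: 0.0002
```

```bash
python3 -c "
from h import *
st()
a=snap('top','t1.png')[0]; b=snap('side','s1.png')[0]
f=lambda i:cv2.resize(i,None,fx=4,fy=4,interpolation=cv2.INTER_CUBIC)
cv2.imwrite('pics/c1.png',np.hstack([f(a[140:220,240:370])[:,:,::-1][:300],f(b[170:270,220:340])[:300,:,::-1]])[:, :800] if 0 else cv2.resize(np.hstack([a[140:220,240:370],b[165:245,220:340]]),None,fx=3.2,fy=3.2,interpolation=cv2.INTER_CUBIC)[:,:,::-1])
"
```

```text
t 2.6833 own 29.9 -131.2 tipz 110.3 rot [-3.139 -0.124  0.004] F [ 0.14 -0.36  1.19] op 0.0002
```

View pics/c1.png

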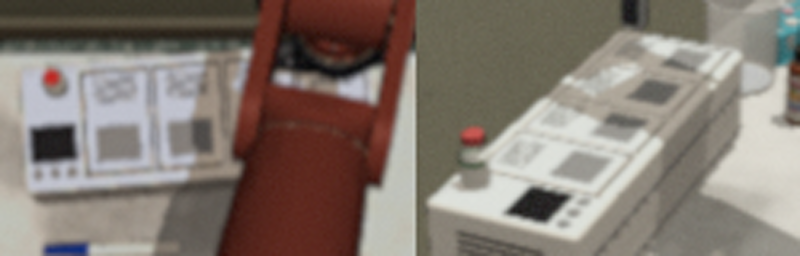

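The side crop shows the shut fingertips above the back of lid 4, at about (632, 20), and the top view agrees. Now a gentle press.

Call:
{"fn": "jog_arm", "kwargs": {"deltas": [[0,0,0,0.1,-0.2,1,0],[0,0,0,0,0,0.5,0],[0,0,0,0,0,0.2,0],[0,0,0,0,0,0.1,0],[0,0,0,0,0,0.1,0],[0,0,0,0,0,0,0],[0,0,0,0,0,0,0]]}}

```text
t: 3.37
tool_pos: [0.4808, -0.016, 0.1144]
tool_rot: [3.139, 0.127, 0.0]
contact_force: [0.9, -0.1, -0.4]
opening: 0.0003
```

```bash
python3 -c "
from h import *
st()"
```

```text
t 3.3667 own 32.1 -128.3 tipz 92.4 rot [3.139 0.127 0.   ] F [ 0.86 -0.06 -0.42] op 0.0003
```

Call:
{"fn": "jog_arm", "kwargs": {"deltas": [[0,0,0,0,0,0.1,0],[0,0,0,0,0,0.1,0],[0,0,0,0,0,0,0]]}}

```text
t: 3.62
tool_pos: [0.4811, -0.0161, 0.1135]
tool_rot: [3.139, 0.127, 0.001]
contact_force: [-2.3, 0.0, 6.1]
opening: 0.0001
```

Call:
{"fn": "jog_arm", "kwargs": {"deltas": [[0,0,0,0,0,0.1,0],[0,0,0,0,0,0,0],[0,0,0,0,0,0,0]]}}

```text
t: 3.87
tool_pos: [0.4812, -0.0161, 0.1132]
tool_rot: [3.139, 0.127, 0.001]
contact_force: [-4.4, 0.9, 9.9]
opening: -0.0002
```

Lid 4 holds against 10 N with hardly any travel, so it's locked. Next is lid 3.

Call:
{"fn": "jog_arm", "kwargs": {"deltas": [[0,0,0,0,0,-2,0],[0,0,0,0,-3.4,0,0],[0,0,0,0,-3.4,0,0],[0,0,0,0,0,1,0],[0,0,0,0,0,0.4,0],[0,0,0,0,0,0.1,0],[0,0,0,0,0,0.1,0],[0,0,0,0,0,0.1,0],[0,0,0,0,0,0.1,0],[0,0,0,0,0,0,0]]}}

```text
t: 4.7
tool_pos: [0.4754, 0.051, 0.1135]
tool_rot: [3.139, 0.125, 0.0]
contact_force: [-0.3, 0.1, 0.1]
opening: -0.0001
```

Call:
{"fn": "jog_arm", "kwargs": {"deltas": [[0,0,0,0,0,0.1,0],[0,0,0,0,0,0.1,0],[0,0,0,0,0,0,0]]}}

```text
t: 4.95
tool_pos: [0.4757, 0.0512, 0.1117]
tool_rot: [3.138, 0.126, 0.002]
contact_force: [-0.3, -2.1, 2.1]
opening: 0.0001
```

```bash
python3 -c "
from h import *
st()"
```

```text
t 4.95 own 32.4 -60.9 tipz 89.7 rot [3.138e+00 1.260e-01 2.000e-03] F [-0.32 -2.15  2.11] op 0.0001
```

Call:
{"fn": "jog_arm", "kwargs": {"deltas": [[0,0,0,0,0,0.1,0],[0,0,0,0,0,0.1,0],[0,0,0,0,0,0,0]]}}

```text
t: 5.2
tool_pos: [0.4756, 0.0516, 0.1095]
tool_rot: [3.139, 0.127, 0.002]
contact_force: [0.7, -1.5, 2.1]
opening: 0.0002
```

Call:
{"fn": "jog_arm", "kwargs": {"deltas": [[0,0,0,0,0,0.1,0],[0,0,0,0,0,0.1,0],[0,0,0,0,0,0,0]]}}

```text
t: 5.45
tool_pos: [0.4753, 0.0517, 0.1072]
tool_rot: [-3.139, -0.127, -0.001]
contact_force: [0.9, -2.3, 2.0]
opening: -0.0001
```

Lid 3 gives way at about 2 N, so it's the free one. I'll press its pad further.

Call:
{"fn": "jog_arm", "kwargs": {"deltas": [[0,0,0,0,0,0.2,0],[0,0,0,0,0,0.2,0],[0,0,0,0,0,0.2,0],[0,0,0,0,0,0,0]]}}

```text
t: 5.78
tool_pos: [0.4749, 0.0521, 0.1006]
tool_rot: [-3.138, -0.127, 0.001]
contact_force: [1.5, -0.9, 1.6]
opening: 0.0001
```

Call:
{"fn": "jog_arm", "kwargs": {"deltas": [[0,0,0,0,0,0.2,0],[0,0,0,0,0,0.2,0],[0,0,0,0,0,0.1,0],[0,0,0,0,0,0,0],[0,0,0,0,0,0,0]]}}

```text
t: 6.2
tool_pos: [0.475, 0.0518, 0.0959]
tool_rot: [-3.139, -0.127, 0.0]
contact_force: [1.1, 0.5, 0.6]
opening: 0.0
```

```bash
python3 -c "
from h import *
st()
b=snap('side','s2.png')[0]
cv2.imwrite('pics/c2.png',cv2.resize(b[150:250,220:345],None,fx=5,fy=5,interpolation=cv2.INTER_CUBIC)[:,:,::-1])
"
```

```text
t 6.2 own 31.8 -60.3 tipz 73.9 rot [-3.139 -0.127  0.   ] F [1.09 0.52 0.57] op 0.0
```

View pics/c2.png

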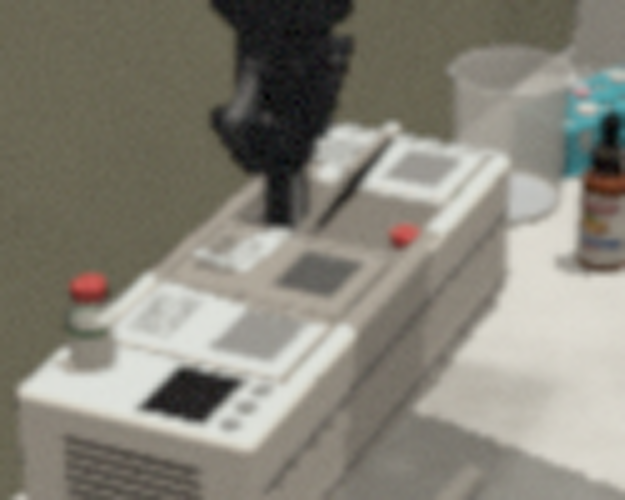

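Lid 3 is rocked to about 1 rad, with its raised edge at about (390, 130) in the crop and the fingers in the opened slot. I'll lift straight up, go round to the front and come down before the edge.

Call:
{"fn": "jog_arm", "kwargs": {"deltas": [[0,0,0,0,0,-1,0],[0,0,0,0,0,-2,0],[0,0,0,0,0,-3,0],[0,0,0,0,0,-3,0],[0,0,0,0,0,-2,0],[0,0,0,-2.9,0,0,0],[0,0,0,-2.9,0,0,0],[0,0,0,-2.9,0,0,0],[0,0,0,0,0,0,0]]}}

```text
t: 7.0
tool_pos: [0.3846, 0.0448, 0.2056]
tool_rot: [3.139, 0.127, -0.003]
contact_force: [-0.0, 0.4, -1.1]
opening: 0.0001
```

Call:
{"fn": "jog_arm", "kwargs": {"deltas": [[0,0,0,0,0,0,0],[0,0,0,0,0,2.5,0],[0,0,0,0,0,2.5,0],[0,0,0,0,0,2,0],[0,0,0,0,0,0,0],[0,0,0,0,0,0,0]]}}

```text
t: 7.5
tool_pos: [0.3882, 0.0448, 0.1356]
tool_rot: [-3.139, -0.127, 0.005]
contact_force: [-0.0, -0.1, -0.3]
opening: -0.0
```

```bash
python3 -c "
from h import *
st()
b=snap('side','s3.png')[0]
cv2.imwrite('pics/c3.png',cv2.resize(b[150:250,220:345],None,fx=5,fy=5,interpolation=cv2.INTER_CUBIC)[:,:,::-1])
"
```

```text
t 7.5 own -55.4 -60.3 tipz 113.6 rot [-3.139 -0.127  0.005] F [-0.01 -0.09 -0.29] op -0.0
```

View pics/c3.png

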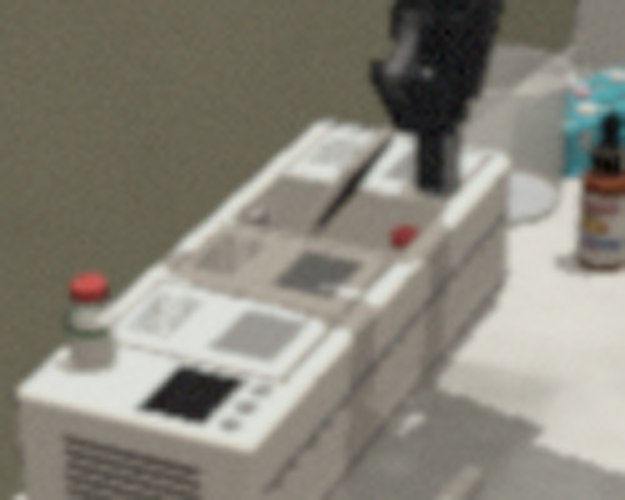

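The fingers are in front of the raised edge, clear of it. Now I'll push back, needing about 54 mm in total to just short of the stop.

Call:
{"fn": "jog_arm", "kwargs": {"deltas": [[0,0,0,0.8,0,0,0],[0,0,0,0.6,0,0,0],[0,0,0,0.4,0,0,0],[0,0,0,0.4,0,0,0],[0,0,0,0.4,0,0,0],[0,0,0,0.4,0,0,0],[0,0,0,0,0,0,0]]}}

```text
t: 8.13
tool_pos: [0.4191, 0.0472, 0.1366]
tool_rot: [-3.139, -0.127, -0.001]
contact_force: [0.3, 0.4, -0.3]
opening: -0.0
```

Call:
{"fn": "jog_arm", "kwargs": {"deltas": [[0,0,0,0.4,0,0,0],[0,0,0,0.4,0,0,0],[0,0,0,0.4,0,0,0],[0,0,0,0.3,0,0,0],[0,0,0,0,0,0,0]]}}

```text
t: 8.55
tool_pos: [0.4339, 0.0483, 0.1363]
tool_rot: [-3.139, -0.127, -0.001]
contact_force: [0.1, 0.8, 0.1]
opening: -0.0001
```

Call:
{"fn": "jog_arm", "kwargs": {"deltas": [[0,0,0,0.2,0,0,0],[0,0,0,0.2,0,0,0],[0,0,0,0.2,0,0,0],[0,0,0,0,0,0,0]]}}

```text
t: 8.88
tool_pos: [0.4396, 0.0488, 0.1363]
tool_rot: [-3.139, -0.127, -0.0]
contact_force: [0.2, 0.1, -0.1]
opening: 0.0
```

```bash
python3 -c "
from h import *
st()"
```

```text
t 8.8833 own -3.8 -60.4 tipz 114.3 rot [-3.139 -0.127 -0.   ] F [ 0.22  0.09 -0.06] op 0.0
```

Call:
{"fn": "jog_arm", "kwargs": {"deltas": [[0,0,0,0.1,0,0,0],[0,0,0,0.1,0,0,0],[0,0,0,0,0,0,0]]}}

```text
t: 9.13
tool_pos: [0.4414, 0.049, 0.1363]
tool_rot: [-3.139, -0.127, -0.0]
contact_force: [-0.0, 0.2, 0.3]
opening: 0.0
```

Call:
{"fn": "jog_arm", "kwargs": {"deltas": [[0,0,0,0.1,0,0,0],[0,0,0,0,0,0,0]]}}

```text
t: 9.3
tool_pos: [0.4424, 0.0491, 0.1363]
tool_rot: [-3.139, -0.127, -0.0]
contact_force: [-1.3, -0.3, 1.1]
opening: 0.0
```

```bash
python3 -c "
from h import *
st()
b=snap('side','s4.png')[0]
cv2.imwrite('pics/c4.png',cv2.resize(b[150:250,220:345],None,fx=5,fy=5,interpolation=cv2.INTER_CUBIC)[:,:,::-1])
"
```

```text
t 9.3 own -1.0 -60.3 tipz 114.3 rot [-3.139 -0.127 -0.   ] F [-1.34 -0.25  1.14] op 0.0
```

View pics/c4.png

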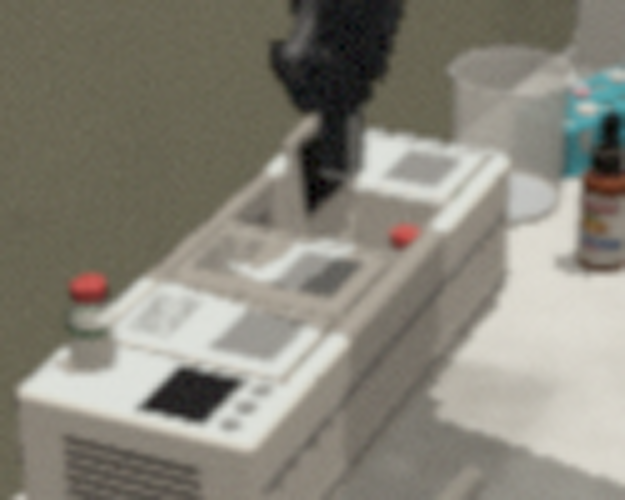

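The lid now stands about upright behind the fingers, at around (310, 170). I'll go on in 1 mm steps until the stop shows as a rise in force.

Call:
{"fn": "jog_arm", "kwargs": {"deltas": [[0,0,0,0.1,0,0,0],[0,0,0,0,0,0,0],[0,0,0,0,0,0,0]]}}

```text
t: 9.6
tool_pos: [0.4433, 0.0492, 0.1363]
tool_rot: [-3.139, -0.127, -0.0]
contact_force: [-0.5, -0.2, 0.1]
opening: 0.0
```

Call:
{"fn": "jog_arm", "kwargs": {"deltas": [[0,0,0,0.1,0,0,0],[0,0,0,0,0,0,0],[0,0,0,0,0,0,0]]}}

```text
t: 9.85
tool_pos: [0.4441, 0.0492, 0.1362]
tool_rot: [-3.139, -0.127, 0.001]
contact_force: [-2.0, -0.1, 1.2]
opening: 0.0004
```

Call:
{"fn": "jog_arm", "kwargs": {"deltas": [[0,0,0,0.1,0,0,0],[0,0,0,0,0,0,0],[0,0,0,0,0,0,0]]}}

```text
t: 10.1
tool_pos: [0.4444, 0.0493, 0.1362]
tool_rot: [3.139, 0.127, -0.005]
contact_force: [-5.6, -1.1, 3.7]
opening: 0.0001
```

Call:
{"fn": "jog_arm", "kwargs": {"deltas": [[0,0,0,0.1,0,0,0],[0,0,0,0,0,0,0],[0,0,0,0,0,0,0]]}}

```text
t: 10.35
tool_pos: [0.4446, 0.0493, 0.1361]
tool_rot: [3.139, 0.127, -0.009]
contact_force: [-8.2, -0.3, 5.6]
opening: 0.0003
```

The stop is reached: travel has stalled and the force is rising to about 8 N. I'll back off gently, go up and check.

Call:
{"fn": "jog_arm", "kwargs": {"deltas": [[0,0,0,-0.3,0,0,0],[0,0,0,-1,0,0,0],[0,0,0,-2,0,0,0],[0,0,0,-2.5,0,0,0],[0,0,0,0,0,-3,0],[0,0,0,0,0,-3,0],[0,0,0,0,3,-3,0],[0,0,0,0,4,-2,0],[0,0,0,0,4,0,0],[0,0,0,0,4,0,0],[0,0,0,0,0,0,0],[0,0,0,0,0,0,0]]}}

```text
t: 11.35
tool_pos: [0.4005, -0.1035, 0.2446]
tool_rot: [3.139, 0.12, 0.002]
contact_force: [-0.5, 0.9, 0.3]
opening: -0.0003
```

```bash
python3 -c "
from h import *
st()
b,D=snap('side','s5.png')
P=cloud('side',D); d=P[...,:2]-C; ox=d@ex; oy=d@ey; z=P[...,2]
m=(D>0)&(abs(oy+.061)<.028)&(abs(ox-.02)<.03)&(z>.1)&(z<.16)
print(m.sum(), 'slope dx/dz',np.polyfit(z[m],ox[m],1) , z[m].max(), [ (round(float(h),3),round(float(np.median(ox[m&(abs(z-h)<.004)])),4)) for h in (.105,.115,.125,.135,.142)])
cv2.imwrite('pics/c5.png',cv2.resize(b[150:250,220:345],None,fx=5,fy=5,interpolation=cv2.INTER_CUBIC)[:,:,::-1])
"
```

```text
t 11.35 own -55.0 -209.0 tipz 222.6 rot [3.139e+00 1.200e-01 2.000e-03] F [-0.47  0.9   0.25] op -0.0003
173 slope dx/dz [ 0.2420509  -0.01831898] 0.1433449346851184 [(0.105, 0.0075), (0.115, 0.0094), (0.125, 0.0107), (0.135, 0.013), (0.142, 0.017)]
```

View pics/c5.png

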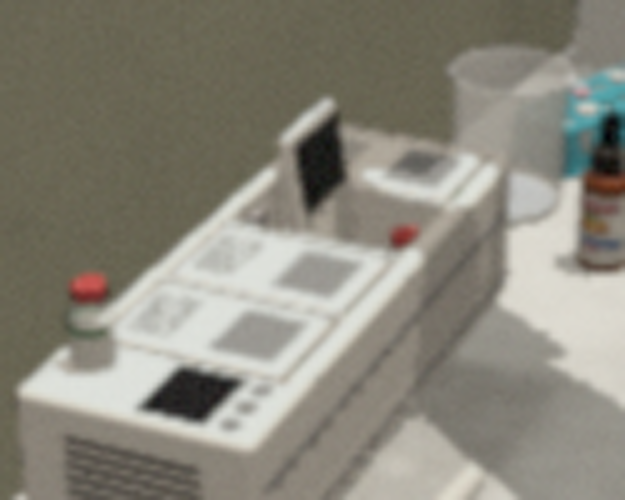

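Lid 3 stands open at about (315, 150), leaning back. The depth slope gives roughly 1.57 + 0.2 rad, which matches the stop. The vial, beaker and dropper are where they were, and the arm is clear.

```bash
python3 -c "
from h import *
ctrl.finish_job(); st()"
```

```text
the job is handed in; nothing more can be done
the job is handed in; nothing more can be done
```

Lid 3 was the released one; it now stands open against its stop, and I've handed the job in.

- **Finding it:** Lid 4 held against about 10 N with hardly any travel, so I left it alone. Lid 3 gave way at about 2 N. I didn't need to test lids 1 and 2.
- **Opening it:** I pressed lid 3's pad about 18 mm down, which raised it to roughly 1 rad. I then pushed the front edge back until travel stalled at the stop, with a last measured force of about 10 N.
- **Last checks (t = 11.35 s):** The depth image shows the lid leaning back to about 1.75–1.8 rad. That is a rough figure, but it fits the 1.75 stop. In the side view the vial, beaker and dropper look unmoved. I did not re-check the timer, rack and marker in a picture, but the arm never came near them with any contact. The arm was clear, with about 1 N of residual force. No checks disagreed.
- **After hand-in:** The final state readout was refused because the job was already closed.

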